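# Clip the snap hook onto the case's staple

### The arm

A 7-joint arm with a two-finger parallel gripper is mounted at the origin on the work surface. World frame = base frame: x ahead of the robot, y to its left, z up, the work surface at z = 0. Lengths are in m, angles in degrees, forces in N, time in s.
With the tool pointing down it reaches from about 0.425 to 0.875 m from the base axis. Payload 4.7 kg.
Tool frame: the origin (TCP) lies midway between the tips of the shut fingers; the grasp point (between the pads) lies 19 mm behind it; z points along the fingers, y is the line along which they close (so a half turn about z gives the same grasp; the last joint's range is limited). The gripper opens to 87 mm and grips with 3 to 60 N. Pads are 19 mm wide; open, the fingers measure 117 mm over their backs; the gripper's body (75 mm by 190 mm) begins 51 mm behind the grasp point.
Start: joints at [-71.041, 18.392, -4.016, 83.108, 1.295, 78.541, -3.26], TCP at [0.203, 0.618, 0.223] pointing down, gripper open.
Joint ranges: [-163.93, 163.93], [-17.29, 119.83], [-79.2, 71.16], [3.27, 140.29], [-89.18, 269.18], [5.43, 117.66], [-154.24, 154.24]. Speed limits (degrees/s): [147.25, 147.25, 180, 180, 180, 180, 180].

### API

Orientations are given as [roll, pitch, yaw] about the fixed x, y, z axes, in that order (R = Rz(yaw) Ry(pitch) Rx(roll)).
In Python, from cell import env, viewer, boxes_of, masks_of gives the robot as it stands. The module is installed in compiled form; this text tells all that it offers.
- The arm moves only by the tool apply_moves, never from a script. Its argument "moves" is a list of rows, each a list of 7 numbers: the shift along the tool's x, y, z scaled (see below), then the turn, a rotation vector about the tool's x, y, z scaled (see below), then the opening, from 0 (shut) to 1 (fully open). A call has 1 to 20 rows; each row is the pose to reach, as a shift and turn from the pose commanded when the call began, along the tool's axes at that moment; what a row does not reach only later rows make up. The controller multiplies each number of a shift by 0.2 m and each number of a turn by 1.5 rad. A row lasts 1/10 s, in which the tool goes at most 50 mm and 8.59 degrees, less where a joint would pass 70% of its speed; a pose out of reach is approached as far as the arm can. A call with a number of a shift or a turn outside -1 to 1 is refused whole. A call with a gripper value outside its range is refused whole. The fingers move at their own pace and stop on an object; "grip_force" is the grip in N (left out, the last holds). Time passes only in rows, so rows that repeat a pose let the fingers close. It gives the time, the measured TCP pose, the force, the opening and the grip force at its end, in the units of the state.
- env.get_obs(): the state, without advancing time (a new reading comes with each control period).
- viewer.read_camera(name): name is "side" or "top"; returns the picture (384x512x3 uint8, red, green, blue); there is no depth.
- viewer.get_calibration(name): a dict with "fov_y" (degrees; the focal length in pixels is half the picture's height over the tangent of half this angle, whatever the lens; pixels are square), "cx", "cy" (the principal point, pixels), "k1" (the pictures are not rectified: a ray, as slopes to the right and down, at radius r is drawn at 1 + k1 r^2 times it, then the intrinsics apply), "position" and "orientation" of the camera in the world. Camera axes: x right, y up, looking along -z (the intrinsics and any distortion apply to the point x, -y, -z); pixel columns grow to the right and rows downward; lengths in m; the calibration is good to about 2 mm. A picture is of the moment at which its call begins. get_calibration takes no time and is no camera call.
- env.sign_off(): hands the job in; it is judged then, once.
Trained networks look in the newest picture that a camera, given by its name, has taken for a name from the list of things; names that differ only in an ending like _2 or _b are one class to them, and where a whole thing is asked for, a point or a joint stands for the part that bears it (a point fixed in the world has none). Each returns a list of dicts, best first, with "conf" (0 to 1); they miss things now and then, are a little off and sometimes report something else, mostly with a low value. They report only what shows in the picture. A call takes as long as a camera call. They do not tell look-alikes from the thing itself.
- boxes_of(camera, target): "location" ([column, row] in pixels, amid what is visible of it).
- masks_of(camera, target): "pixels" (384x512 bool, what is visible of it) and "location" ([column, row] in pixels, amid what is visible of it).
The state is a dict: "time_s": time; "qpos": joint angles; "joint_velocities": joint speeds; "effort": joint torques, N m; "tool_pos": TCP position; "tool_rot": TCP orientation; "force": force on the tool from outside, world axes, zero at the start; "wrist_torque": the same for the moment, N m; "grip_width": finger opening in m; "grasp_force": force on a finger pad.
Only numpy, scipy, OpenCV 4.12 (cv2) and the standard library are available. Lean on these libraries where they do the work, as an engineer would, in place of code of your own. Each camera call takes 0.05 s, during which the arm holds its last target. There are 200 camera calls.

### The job

Lock the flat steel case with the snap hook that lies on the bench: pick the hook up by its grip, press its sprung gate against one upright leg of the staple on the case's top until the leg has slipped inside and the gate has snapped shut, then draw the hook gently back until you feel the loose staple come to its stop, and keep the leg pulling against the shut gate with some 6 to 12 N for about half a second, to be sure that it has caught. Leave the hook let go, lying flat on the case with the staple's leg inside it. Never let hook and staple press on each other with more than 20 N, and do not disturb the tape roll, the blue bin or the jar.

Things in the scene. Friction and masses are not known exactly. Their poses are not given: they have to be found in the camera images.
- case: low grey steel case, 250 (x) x 270 (y) x 70 mm, fixed; origin at the centre of its underside, z up, -x towards the robot, turned at most 20 degrees. On its flat top lies a steel hasp strap 60 mm wide, 3 mm thick, from 15 mm on the -x side of the centre to a hinge barrel 105 mm on the +x side; the staple stands up through the strap
- staple: steel staple (upside-down U of 8 mm round bar) on the case; origin on the case's top mid-way between the legs; z up, y from leg to leg, x level, through the staple, away from the robot. Legs' centre lines at y = +22 and -22 mm, top of the bow at z = 49 mm. Either leg will do; the hook goes on along x, level. Its rivets are worn: a push or pull of 2 N shifts it some mm along x to a hard stop
- leg_left (a point): on the centre line of the staple's +y leg, 15 mm above the case's top
- leg_right (a point): on the centre line of the staple's -y leg, 15 mm above the case's top
- hook: steel snap hook with a black grip, about 0.15 kg, 119 mm long, 50 mm wide, lying flat on the bench. Origin at the grip's centre, 11 mm above the underside; z up, x from grip to gate. Ahead of the grip is a flat D-shaped loop of 10 mm bar, its mid-plane 6 mm below the origin: inner face of the back at x = 45 mm, of the sides at y = -14 and +15 mm, front end at x = 94 mm
- hook_grip (a point): centre of the hook's grip, a block 50 (x) x 16 (y) x 22 (z) mm to be grasped from above across its 16 mm; same point and axes as hook
- hook_mouth (a point): middle of the shut gate's line, where the leg enters: x = 85, y = 2, z = -6 mm in the hook's frame, same axes. The leg's centre line must pass between y = -5 mm (else it meets the nose) and +9 mm
- hook_throat (a point): the hook's throat: the leg's centre here (x = 53, y = 2, z = -6 mm in the hook's frame, same axes) is past the gate's tip, which it clears near x = 57 mm so that the gate snaps shut behind it, and 4 mm short of meeting the loop's back (at x = 49 mm). When the hook is drawn back, the leg meets the shut gate with its centre at x = 77 mm
- gate (a joint): the hook's gate: an 8 mm bar pivoted at x = 85, y = 18 mm in the hook's frame, reaching to the nose at y = -9 mm. 0 rad is shut (it cannot swing outwards); it swings inwards, towards the grip, up to 1.25 rad against a spring (about 3 N at its middle at first, up to 10 N further in), about 1.0 rad as a leg comes past its tip, and snaps back by itself
- tape: bystander: roll of clear packing tape lying flat, 100 mm across, 48 mm high, origin at the centre of its underside
- bin: bystander: blue open-fronted parts bin, 110 x 90 x 65 mm, origin at the centre of its underside
- jar: bystander: glass jar with a steel lid, 64 mm across, 85 mm high, origin at the centre of its underside
Things that resemble listed ones, but are neither listed nor needed, are in the scene too. What is shaped like the hook but pink, purple or yellow is not meant.

How it is judged (in metres and radians):
On the way, in this order (a step that is already met when the one before it is completed fails the run):
1. the staple's leg presses the gate open (gate beyond 0.5 rad, with hook and staple in contact) (value of joint gate above 0.5 rad and contact force between hook and staple above 1 N), for 0.02 s.
2. a leg is inside the loop and the gate has snapped shut behind it (((x of leg_left in the frame of hook between 0.045 and 0.081 m and y of leg_left in the frame of hook between -0.013 and 0.014 m) or (x of leg_right in the frame of hook between 0.045 and 0.081 m and y of leg_right in the frame of hook between -0.013 and 0.014 m)) and value of joint gate below 0.08 rad), for 0.1 s.
3. the hook is drawn back against its shut gate: the leg bears on the gate with more than 4 N for 0.3 s (((x of leg_left in the frame of hook between 0.072 and 0.081 m and y of leg_left in the frame of hook between -0.013 and 0.014 m) or (x of leg_right in the frame of hook between 0.072 and 0.081 m and y of leg_right in the frame of hook between -0.013 and 0.014 m)) and value of joint gate below 0.08 rad and contact force between hook and staple above 4 N), for 0.3 s.
At the end, for the whole second after the job is handed in: one leg of the staple is inside the hook's loop, the gate is shut (under 0.08 rad), and the hook lies flat on the case (within 0.2 rad, its origin less than 25 mm above the case's top), let go and at rest (all of step 2 and z of hook in the frame of staple between 0 and 0.025 m and angle between hook's own z axis and vertical below 0.2 rad and linear speed of hook below 0.02 m/s); the robot touches nothing.
It fails at once if hook and staple press on each other with more than 20 N (contact force between hook and staple above 20 N).
It fails at once if the tape roll, the bin or the jar is shifted by more than 20 mm (distance of any of tape, bin, jar from where it was at the start of the episode above 0.02 m).
It also fails if it takes over 72 s, if anything falls off the work surface, if the arm or the gripper's body presses on something with over 40 N, if the wrist force passes 120 N, or if a joint passes its speed limit or range.

## Working session

There is one attempt and no reset: what is moved stays moved. The work goes in short steps, Python scripts to look and compute and a tool call to move; the robot and the scene stay as the last step left them, time stands still between calls to the robot, and variables do not carry over. Pictures are saved under pics/ and viewed, at most 10 in all, crops included, and the job is handed in when it is done.

Besides the shell and the picture viewer there is one more tool, called after ">>>" by a JSON object that holds its "op" and its "data", one argument or row to a line. apply_moves: Moves the arm, as the interface text tells. Shifts and turns lie within -1 to 1; 1 stands for 0.2 m of shift or 1.5 rad of turn. Its arguments: {"type":"object","properties":{"moves":{"type":"array","items":{"type":"array","items":{"type":"number","minimum":-1,"maximum":1}}},"grip_force":{"type":"number"}},"required":["moves"]}

```bash
mkdir -p pics; cat > h.py <<'E'
import numpy as np, cv2
from cell import env, viewer, boxes_of, masks_of
from scipy.spatial.transform import Rotation as Ro
def cam(n):
    c=viewer.get_calibration(n); o=np.array(c['orientation'],float)
    R=o if o.shape==(3,3) else Ro.from_euler('xyz',o,degrees=True).as_matrix()
    return c,192/np.tan(np.radians(c['fov_y']/2)),np.array(c['position']),R
def ray(n,px):
    c,f,p,R=cam(n); d=(np.array(px,float)-[c['cx'],c['cy']])/f; u=d.copy()
    for _ in range(20): u=d/(1+c['k1']*(u@u))
    return p,R@np.array([u[0],-u[1],-1])
def onz(n,px,z):
    p,d=ray(n,px); return p+d*(z-p[2])/d[2]
def proj(n,X):
    c,f,p,R=cam(n); v=R.T@(np.array(X)-p); u=np.array([v[0],-v[1]])/-v[2]
    return u*(1+c['k1']*(u@u))*f+[c['cx'],c['cy']]
E
python3 - <<'E'
from h import *
for n in('top','side'):
    im=viewer.read_camera(n); cv2.imwrite(f'pics/{n}0.png',im[:,:,::-1]); print(n,viewer.get_calibration(n))
    for t in('case','staple','hook','hook_grip','tape','bin','jar'):
        print(t,[(np.round(b['location']),round(b['conf'],2)) for b in boxes_of(n,t)])
print(env.get_obs())
a=cv2.imread('pics/top0.png');b=cv2.imread('pics/side0.png')
cv2.imwrite('pics/a.png',cv2.resize(a,(768,576)));cv2.imwrite('pics/b.png',cv2.resize(b,(768,576)))
E
```

```text
top {'fov_y': 47.00250601313643, 'cx': 252.6792936785361, 'cy': 188.24520400009672, 'k1': 0.054905143130760274, 'position': array([0.36597125, 0.00438791, 1.39568919]), 'orientation': array([  4.83578619,   0.98595462, -90.8160719 ])}
case [(array([265., 176.]), 0.63), (array([267., 167.]), 0.22)]
staple []
hook [(array([186., 234.]), 0.84), (array([142., 256.]), 0.73), (array([163., 207.]), 0.66), (array([114., 214.]), 0.66)]
hook_grip [(array([117., 220.]), 0.81), (array([185., 237.]), 0.73), (array([158., 208.]), 0.58), (array([144., 260.]), 0.52)]
tape [(array([374., 205.]), 0.81)]
bin [(array([138., 147.]), 0.62)]
jar [(array([386., 140.]), 0.65)]
side {'fov_y': 55.76958739480925, 'cx': 257.298980624598, 'cy': 191.84769690274976, 'k1': 0.04036794647675822, 'position': array([ 0.18778885, -0.83910071,  0.83409576]), 'orientation': array([ 50.81530045,  -0.06768447, -18.31599233])}
case [(array([278., 214.]), 0.74)]
staple [(array([222., 165.]), 0.56), (array([280., 192.]), 0.44)]
hook [(array([198., 185.]), 0.75), (array([184., 167.]), 0.74), (array([224., 164.]), 0.53), (array([
[... 323 characters left out ...]
, 'qpos': array([-71.04282664,  18.39072256,  -4.01738453,  83.10694854,
         1.2925692 ,  78.54050679,  -3.258197  ]), 'joint_velocities': array([-0.07254619,  0.0150042 ,  0.00820885, -0.02157227,  0.04969293,
       -0.04858417, -0.03363018]), 'effort': array([-2.39475175e-04, -4.91052175e+01, -4.03357437e-01, -3.12757695e+01,
       -6.39764406e-02,  3.38466105e-02,  2.84057620e-05]), 'tool_pos': array([0.20247959, 0.61768746, 0.2226056 ]), 'tool_rot': array([ 1.79993177e+02, -9.04255239e-05,  1.61854149e+02]), 'force': array([ 0.08634958, -0.30548023,  0.18329328]), 'wrist_torque': array([-0.03062259, -0.03040222, -0.00750806]), 'grasp_force': 0.0, 'grip_width': 0.08687878100118687}
```

View pics/a.png

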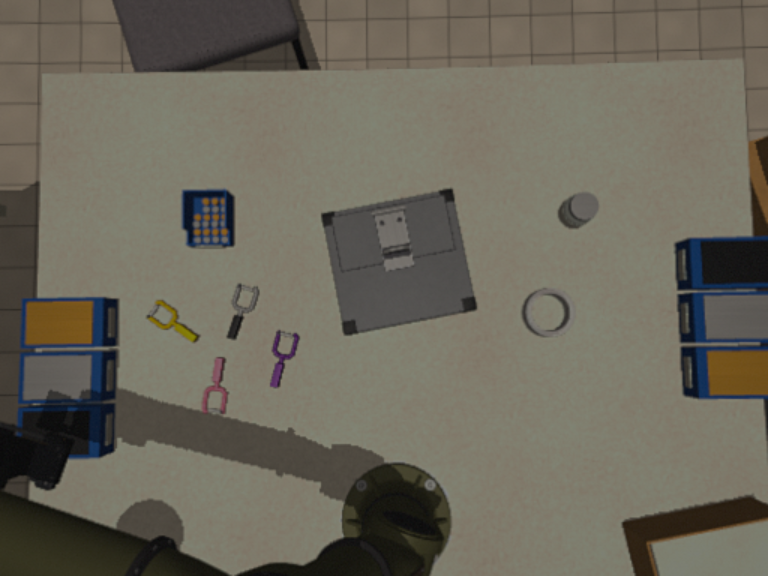

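View pics/b.png

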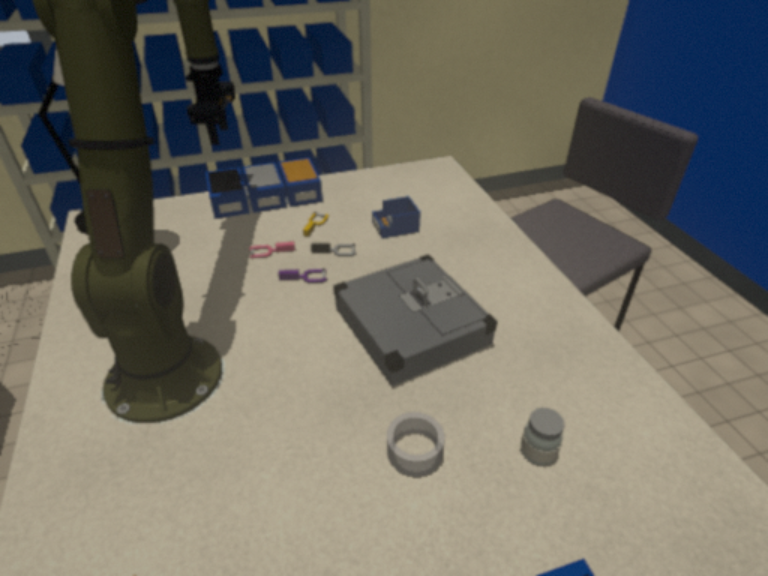

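Hook-like things in the top picture: yellow (115,213), pink (142,256), purple (186,234), and steel with a black grip (162,207). Only the last fits. The case is at (265,176), with its staple near (265,168). I'll confirm with one enlarged crop.

```bash
python3 - <<'E'
from h import *
a=cv2.imread('pics/top0.png');b=cv2.imread('pics/side0.png')
def cr(im,x,y,w,h,W,H): return cv2.resize(im[y:y+h,x:x+w],(W,H),interpolation=cv2.INTER_CUBIC)
A=cr(a,140,180,40,50,320,400); B=cr(a,210,120,110,110,440,440)
C=cr(a,240,130,40,60,400,600)
D=cr(b,255,175,60,40,400,267); E=cr(b,200,150,50,35,400,280)
out=np.zeros((600,800,3),np.uint8); out[:400,:320]=A
out=np.zeros((600,800,3),np.uint8); out[:400,:320]=A; out[:267,400:]=D; out[300:580,400:]=E
cv2.imwrite('pics/c.png',out)
cv2.imwrite('pics/d.png',cr(a,210,120,110,110,600,600))
for t in('hook','staple','case'):
  for n in('top','side'):
    for m in masks_of(n,t):
        P=m['pixels']; ys,xs=np.nonzero(P); print(t,n,round(m['conf'],2),np.round(m['location'],1),P.sum(),xs.min(),xs.max(),ys.min(),ys.max(), np.round(cv2.minAreaRect(np.c_[xs,ys].astype(np.float32))[1:][1],1))
E
```

```text
hook top 0.58 [264.4 164.7] 27 257 270 164 168 74.7
hook top 0.54 [112.8 214.4] 286 97 131 200 226 35.5
hook top 0.52 [141.8 257.1] 288 134 151 239 275 5.7
hook top 0.5 [185.4 244.4] 162 181 197 222 257 11.3
hook side 0.77 [200.2 183.7] 185 186 217 179 187 0.0
hook side 0.75 [184.1 165.1] 166 168 196 161 170 81.0
hook side 0.63 [207.1 145.6] 116 202 218 142 157 45.0
hook side 0.62 [224.6 161.2] 195 208 236 161 169 90.0
staple side 0.53 [279.7 191.6] 47 276 284 185 197 53.1
case top 0.86 [264.7 176.4] 7366 214 317 126 223 79.0
case top 0.17 [386.8 137.6] 464 374 398 128 151 90.0
case side 0.85 [277.7 213. ] 5801 223 331 170 255 67.2
case side 0.16 [217.4 164.9] 103 208 234 162 168 3.6
```

View pics/c.png

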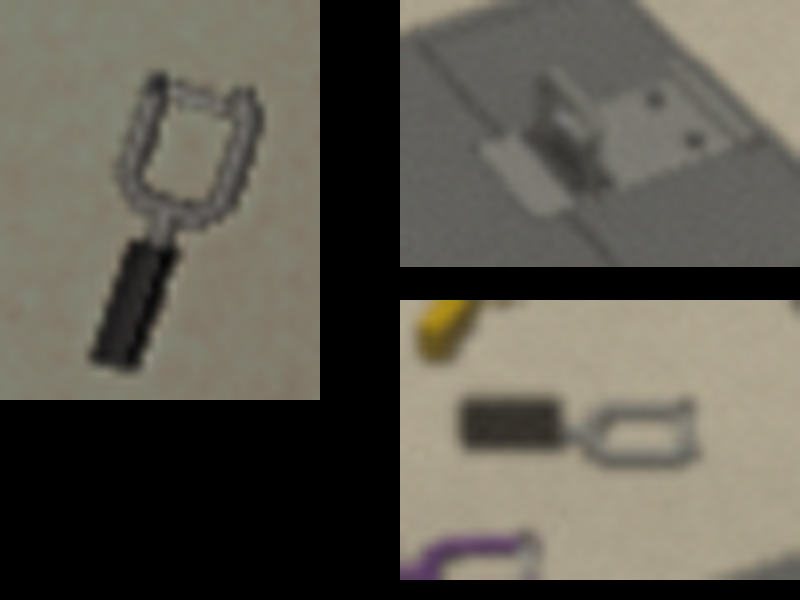

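View pics/d.png

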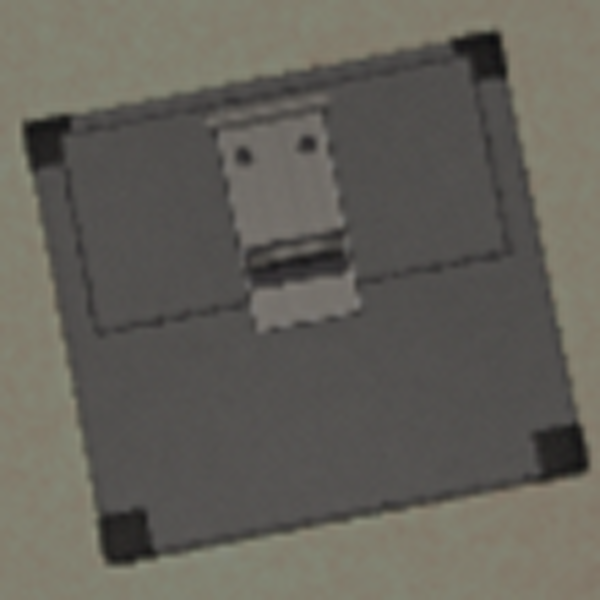

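```bash
cat > m.py <<'E'
from h import *
s=110/600
d=lambda x,y:((x+.5)*s-.5+210,(y+.5)*s-.5+120)
c8=lambda x,y:((x+.5)/8-.5+140,(y+.5)/8-.5+180)
sd=lambda x,y:((x+.5)*.15-.5+255,(y+.5)*.15-.5+175)
se=lambda x,y:((x+.5)/8-.5+200,(y-300+.5)/8-.5+150)
K=[onz('top',d(*p),.07)[:2] for p in((25,122),(498,33),(588,470),(105,565))]
TL,TR,BR,BL=K; c=np.mean(K,0)
print('edges',[round(np.linalg.norm(K[i]-K[i-1]),4) for i in range(4)],'c',c)
ya=np.degrees(np.arctan2(*(TL-TR+BL-BR)[::-1]))-90; xa=np.degrees(np.arctan2(*(TL+TR-BL-BR)[::-1])); print('yaw',ya,xa)
yw=np.radians((xa+ya)/2); ax=np.array([np.cos(yw),np.sin(yw)]); ay=np.array([-ax[1],ax[0]])
def cf(p): return np.round([(p[:2]-c)@ax,(p[:2]-c)@ay],4)
for n,p,z in(('bow TL',(245,248),.119),('bow TR',(347,234),.119),('strap BL',(258,330),.073),('strap BR',(362,308),.073)): print(n,cf(onz('top',d(*p),z)))
print('side bow',cf(onz('side',sd(552,75),.117)),cf(onz('side',sd(598,128),.117)))
print('side foot', cf(onz('side',sd(603,185),.073)),cf(onz('side',sd(530,135),.073)))
G=[onz('top',c8(*p),.018)[:2] for p in((90,360),(138,370),(178,248),(132,238))]; g=np.mean(G,0)
print('grip',g, 'yaw',np.degrees(np.arctan2(*(G[2]+G[3]-G[0]-G[1])[::-1])), 'len',np.linalg.norm(G[2]+G[3]-G[0]-G[1])/2)
N=onz('top',c8(158,80),.005)[:2];N2=onz('top',c8(248,95),.005)[:2]; m=(N+N2)/2
print('front',N,N2,m,np.linalg.norm(m-g),'yaw',np.degrees(np.arctan2(*(m-g)[::-1])))
Gs=[onz('side',se(*p),.011)[:2] for p in((460,400),(562,400),(562,448),(460,448))]; print('grip side',np.mean(Gs,0))
print('cable ends side',onz('side',se(690,405),.005),onz('side',se(690,458),.005))
E
python3 m.py
```

```text
edges [np.float64(0.2506), np.float64(0.2682), np.float64(0.2481), np.float64(0.2701)] c [ 0.5215238  -0.01292658]
yaw 10.023606330721833 9.917207269736036
bow TL [0.0256 0.0274]
bow TR [ 0.0227 -0.0275]
strap BL [-0.0142  0.0283]
strap BR [-0.0131 -0.0303]
side bow [ 0.1853 -0.0755] [ 0.1792 -0.1175]
side foot [ 0.1938 -0.1135] [ 0.1863 -0.0668]
grip [0.3959181  0.32792733] yaw -18.38909387637257 len 0.04970732208453427
front [0.48442764 0.32215597] [0.47791648 0.28657569] [0.48117206 0.30436583] 0.0884498840828317 yaw -15.449113672382014
grip side [0.58170516 0.27067963]
cable ends side [0.67512924 0.26611952 0.005     ] [0.65821005 0.22378698 0.005     ]
```

```bash
sed -i 's/sd=lambda x,y:((x+/sd=lambda x,y:((x-400+/; s/se=lambda x,y:((x+/se=lambda x,y:((x-400+/' m.py; python3 m.py | grep side
```

```text
side bow [0.0168 0.0149] [ 0.0153 -0.0296]
side foot [ 0.0247 -0.0229] [0.0128 0.0262]
grip side [0.39435872 0.33223351]
cable ends side [0.48468577 0.32882313 0.005     ] [0.47236315 0.28498495 0.005     ]
```

```bash
cat >> h.py <<'E'
def go(p,yaw,frompose=None):
    o=env.get_obs(); P,r=(o['tool_pos'],o['tool_rot']) if frompose is None else frompose
    R=Ro.from_euler('xyz',r,degrees=True); T=Ro.from_euler('xyz',[180,0,yaw],degrees=True)
    print('mm',np.round((R.inv().apply(np.array(p)-P))*1000,1),'row',np.round(R.inv().apply(np.array(p)-P)/.2,4),np.round((R.inv()*T).as_rotvec()/1.5,4))
def st():
    o=env.get_obs()
    print(o['time_s'],np.round(o['tool_pos'],4),np.round(o['tool_rot'],2),np.round(o['force'],2),round(o['grip_width'],4),round(o['grasp_force'],1),np.round(o['qpos'],0))
E
python3 -c "
from h import *
st();go([.3955,.329,.09],163.5)"
```

```text
1.1 [0.2025 0.6177 0.2226] [179.99   0.   161.85] [-1.2  -0.42  0.52] 0.0871 0.0 [-71.  18.  -4.  83.   1.  79.  -3.]
mm [-273.3 -214.2  132.6] row [-1.3665 -1.0711  0.663 ] [ 0.0001  0.     -0.0192]
```

>>> {"op": "apply_moves", "data": {
  "moves": [
    [-0.68, -0.535, 0, 0, 0, 0, 0.5],
    [-0.68, -0.535, 0, 0, 0, 0, 0.5],
    [-0.68, -0.535, 0, 0, 0, 0, 0.5],
    [-0.68, -0.535, 0, 0, 0, 0, 0.5],
    [-0.68, -0.535, 0, 0, 0, 0, 0.5]
  ]
}}

```text
time_s: 1.6
tool_pos: [0.3023, 0.4699, 0.2232]
tool_rot: [180.0, 0.1, 161.4]
force: [-0.3, -0.1, 1.0]
grip_width: 0.0549
grasp_force: 0.0
```

>>> {"op": "apply_moves", "data": {
  "moves": [
    [-0.686, -0.536, 0.66, 0, 0, -0.019, 0.5],
    [-0.686, -0.536, 0.66, 0, 0, -0.019, 0.5],
    [-0.686, -0.536, 0.66, 0, 0, -0.019, 0.5],
    [-0.686, -0.536, 0.66, 0, 0, -0.019, 0.5],
    [-0.686, -0.536, 0.66, 0, 0, -0.019, 0.5],
    [-0.686, -0.536, 0.66, 0, 0, -0.019, 0.5],
    [-0.686, -0.536, 0.66, 0, 0, -0.019, 0.5]
  ]
}}

```text
time_s: 2.3
tool_pos: [0.3948, 0.3309, 0.0911]
tool_rot: [179.9, -0.0, 163.6]
force: [-0.1, 0.7, 0.9]
grip_width: 0.0434
grasp_force: 0.0
```

```bash
python3 -c "
from h import *
st();go([.3955,.329,.003],163.5)
for n in('top','side'): cv2.imwrite('pics/%s1.png'%n,viewer.read_camera(n)[:,:,::-1])
b=cv2.imread('pics/side1.png')
cv2.imwrite('pics/e.png',cv2.resize(b[100:200,150:290],(784,560),interpolation=cv2.INTER_CUBIC))
print(proj('side',[.3955,.329,.011]))"
```

```text
2.3 [0.3948 0.3309 0.0911] [ 1.7992e+02 -2.0000e-02  1.6356e+02] [-0.13  0.73  0.92] 0.0434 0.0 [-50.   8.   8. 111.  -1.  60.  32.]
mm [-1.2 -1.8 88.1] row [-0.0061 -0.0089  0.4405] [ 0.0009 -0.0003  0.0007]
[213.90919217 165.42623397]
```

View pics/e.png

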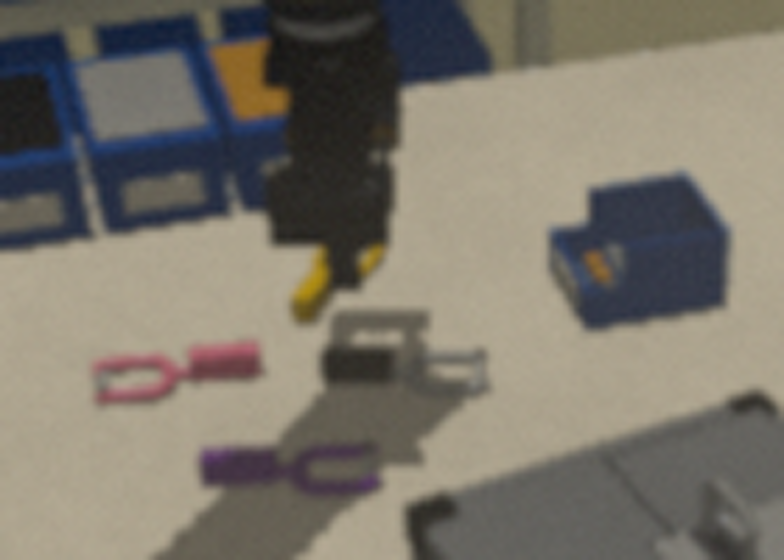

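The gripper stands above the black grip (crop 358,365), clear of the pink and purple ones. I'll go down slowly and grasp.

>>> {"op": "apply_moves", "data": {
  "moves": [
    [-0.006, -0.009, 0.2, 0, 0, 0, 0.5],
    [-0.006, -0.009, 0.35, 0, 0, 0, 0.5],
    [-0.006, -0.009, 0.4, 0, 0, 0, 0.5],
    [-0.006, -0.009, 0.42, 0, 0, 0, 0.5],
    [-0.006, -0.009, 0.438, 0, 0, 0, 0.5],
    [-0.006, -0.009, 0.438, 0, 0, 0, 0.5],
    [-0.006, -0.009, 0.438, 0, 0, 0, 0.5]
  ]
}}

```text
time_s: 3.1
tool_pos: [0.3968, 0.3278, 0.0042]
tool_rot: [179.9, 0.1, 163.5]
force: [0.9, -0.2, 0.6]
grip_width: 0.0434
grasp_force: 0.0
```

>>> {"op": "apply_moves", "data": {
  "moves": [
    [0, 0, 0, 0, 0, 0, 0],
    [0, 0, 0, 0, 0, 0, 0],
    [0, 0, 0, 0, 0, 0, 0],
    [0, 0, 0, 0, 0, 0, 0],
    [0, 0, 0, 0, 0, 0, 0],
    [0, 0, 0, 0, 0, 0, 0],
    [0, 0, 0, 0, 0, 0, 0],
    [0, 0, 0, 0, 0, 0, 0]
  ],
  "grip_force": 40
}}

```text
time_s: 3.9
tool_pos: [0.3962, 0.3273, 0.0032]
tool_rot: [180.0, 0.0, 163.5]
force: [-0.3, 1.5, 1.4]
grip_width: 0.0155
grasp_force: 40.0
```

>>> {"op": "apply_moves", "data": {
  "moves": [
    [0, 0, -0.1, 0, 0, 0, 0],
    [0, 0, -0.3, 0, 0, 0, 0],
    [0, 0, -0.5, 0, 0, 0, 0],
    [0, 0, -0.7, 0, 0, 0, 0],
    [0, 0, -0.7, 0, 0, 0, 0],
    [0, 0, -0.7, 0, 0, 0, 0],
    [0, 0, -0.7, 0, 0, 0, 0]
  ]
}}

```text
time_s: 4.6
tool_pos: [0.3949, 0.3258, 0.141]
tool_rot: [-179.8, -0.1, 163.5]
force: [-0.7, -0.2, -1.7]
grip_width: 0.0158
grasp_force: 40.0
```

```bash
python3 -c "
from h import *
st()
for n in('top','side'): cv2.imwrite('pics/%s2.png'%n,viewer.read_camera(n)[:,:,::-1])
b=cv2.imread('pics/side2.png');a=cv2.imread('pics/top2.png')
cv2.imwrite('pics/f.png',np.hstack([cv2.resize(b[110:180,190:240],(400,560),interpolation=cv2.INTER_CUBIC),cv2.resize(a[170:240,130:180],(400,560),interpolation=cv2.INTER_CUBIC)]))
"
```

```text
4.6 [0.3949 0.3258 0.141 ] [-1.7981e+02 -1.0000e-01  1.6348e+02] [-0.7  -0.16 -1.74] 0.0158 40.0 [-50.   5.   8. 109.  -1.  67.  32.]
```

View pics/f.png

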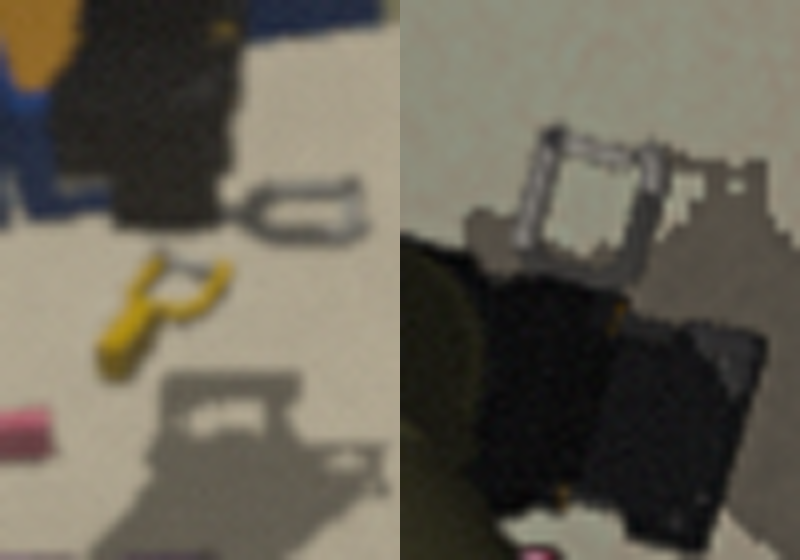

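Held level with the gate foremost; the front ends show at crop (555,135) and (655,150). I'll work out the offset in the grip, and the staging pose in front of the left leg.

```bash
python3 - <<'E'
from h import *
o=env.get_obs();t=o['tool_pos'][:2]; yw=np.radians(o['tool_rot'][2]-180); hx=np.array([np.cos(yw),np.sin(yw)]);hy=np.array([-hx[1],hx[0]])
f=lambda x,y:((x-400+.5)/8-.5+130,(y+.5)/8-.5+170)
for p in((555,135),(655,150),(548,125),(665,145)):
    q=onz('top',f(*p),.143)[:2]-t; print('hook pt',np.round([q@hx*1e3,q@hy*1e3],1))
g=lambda x,y:((x+.5)/8-.5+190,(y+.5)/8-.5+110)
for p in((352,185),(358,238),(365,180)):
    q=onz('side',g(*p),.143)[:2]-t; print('side pt',np.round([q@hx*1e3,q@hy*1e3],1))
c=np.array([.5215,-.0129]); a=np.radians(10); ax=np.array([np.cos(a),np.sin(a)]);ay=np.array([-ax[1],ax[0]])
S=c+.021*ax-.0005*ay; print('staple',S)
for L in(22,-22):
  leg=S+L/1e3*ay
  for mx in(110,85,53): 
    q=leg-ax*mx/1e3-ay*.002; print(L,mx,np.round(q,4),np.linalg.norm(q))
q=S+.022*ay-ax*.11-ay*.002
go([*q,.14],190)
E
```

```text
hook pt [85.2 19.3]
hook pt [ 89.6 -16.5]
hook pt [87.9 22.7]
hook pt [ 92.3 -19.4]
side pt [81.9 26.3]
side pt [ 85.5 -21.7]
side pt [87.9 30.8]
staple [ 0.54226779 -0.00974579]
22 110 [ 0.4305 -0.0092] 0.4305632258039174
22 85 [ 0.4551 -0.0048] 0.45511158027441284
22 53 [0.4866 0.0007] 0.4866005858287955
-22 110 [ 0.4381 -0.0525] 0.44123883254467244
-22 85 [ 0.4627 -0.0481] 0.4652242109247794
-22 53 [ 0.4942 -0.0426] 0.49607171463371835
mm [-129.3 -311.1    1.7] row [-0.6466 -1.5556  0.0087] [-0.002  -0.0018 -0.3085]
```

>>> {"op": "apply_moves", "data": {
  "moves": [
    [-0.373, -0.876, 0, 0, 0, 0, 0],
    [-0.373, -0.876, 0, 0, 0, 0, 0],
    [-0.373, -0.876, 0, 0, 0, 0, 0],
    [-0.373, -0.876, 0, 0, 0, 0, 0],
    [-0.373, -0.876, 0, 0, 0, 0, 0],
    [-0.373, -0.876, 0, 0, 0, 0, 0]
  ]
}}

```text
time_s: 5.3
tool_pos: [0.4172, 0.137, 0.1421]
tool_rot: [-180.0, -0.1, 163.3]
force: [1.0, 0.3, -2.9]
grip_width: 0.0155
grasp_force: 40.0
```

>>> {"op": "apply_moves", "data": {
  "moves": [
    [-0.373, -0.876, 0, 0, 0, -0.3085, 0],
    [-0.373, -0.876, 0, 0, 0, -0.3085, 0],
    [-0.373, -0.876, 0, 0, 0, -0.3085, 0],
    [-0.373, -0.876, 0, 0, 0, -0.3085, 0],
    [-0.373, -0.876, 0, 0, 0, -0.3085, 0],
    [-0.373, -0.876, 0, 0, 0, -0.3085, 0],
    [-0.373, -0.876, 0, 0, 0, -0.3085, 0],
    [-0.373, -0.876, 0, 0, 0, -0.3085, 0]
  ]
}}

```text
time_s: 6.1
tool_pos: [0.4394, -0.049, 0.1426]
tool_rot: [180.0, -0.0, -169.8]
force: [-0.5, 0.3, -2.0]
grip_width: 0.0157
grasp_force: 40.0
```

```bash
python3 - <<'E'
from h import *
st();go([.4381,-.0525,.079],190)
for n in('top','side'): cv2.imwrite('pics/%s3.png'%n,viewer.read_camera(n)[:,:,::-1])
b=cv2.imread('pics/side3.png');a=cv2.imread('pics/top3.png')
cv2.imwrite('pics/g.png',np.hstack([cv2.resize(b[160:230,240:290],(400,560),interpolation=cv2.INTER_CUBIC),cv2.resize(a[140:210,250:300],(400,560),interpolation=cv2.INTER_CUBIC)]))
E
```

```text
6.1 [ 0.4394 -0.049   0.1426] [ 1.7998e+02 -4.0000e-02 -1.6979e+02] [-0.48  0.34 -1.96] 0.0157 40.0 [-31.  -6.  32. 118.   3.  67. 100.]
mm [ 1.9 -3.3 63.6] row [ 0.0093 -0.0163  0.3182] [ 0.0002 -0.0005  0.0024]
```

View pics/g.png

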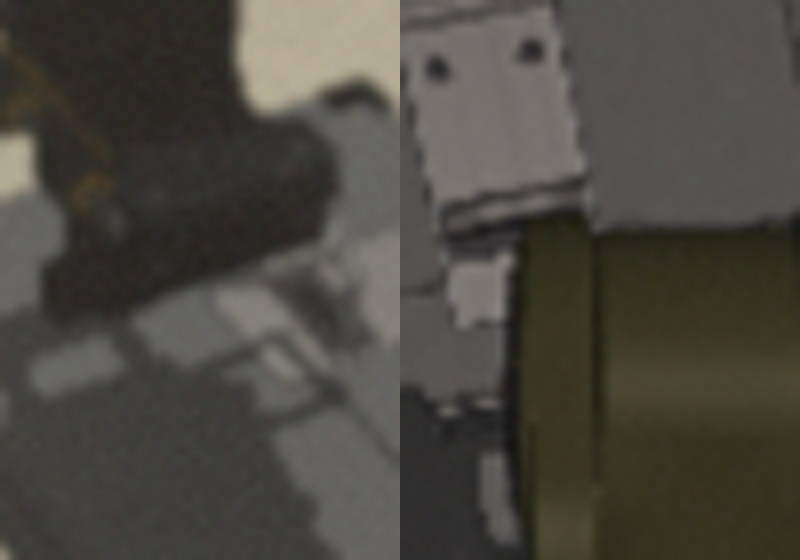

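The side view shows the loop in front of the staple (crop ~270,360). The elbow hides the top view. I'll lower to insertion height and go by feel.

>>> {"op": "apply_moves", "data": {
  "moves": [
    [0.009, -0.0163, 0.1, 0, 0, 0.002, 0],
    [0.009, -0.0163, 0.2, 0, 0, 0.002, 0],
    [0.009, -0.0163, 0.26, 0, 0, 0.002, 0],
    [0.009, -0.0163, 0.29, 0, 0, 0.002, 0],
    [0.009, -0.0163, 0.305, 0, 0, 0.002, 0],
    [0.009, -0.0163, 0.317, 0, 0, 0.002, 0],
    [0.009, -0.0163, 0.317, 0, 0, 0.002, 0],
    [0.009, -0.0163, 0.317, 0, 0, 0.002, 0],
    [0.009, -0.0163, 0.317, 0, 0, 0.002, 0]
  ]
}}

```text
time_s: 7.1
tool_pos: [0.4387, -0.0549, 0.08]
tool_rot: [180.0, 0.1, -170.2]
force: [0.4, -0.2, -1.6]
grip_width: 0.0158
grasp_force: 40.0
```

```bash
python3 - <<'E'
from h import *
st();go([.4381,-.0525,.079],190)
viewer.read_camera('top');b=viewer.read_camera('side')[:,:,::-1]; cv2.imwrite('pics/side4.png',b)
cv2.imwrite('pics/i.png',cv2.resize(b[165:235,235:305],(600,600),interpolation=cv2.INTER_CUBIC))
c=np.array([.5215,-.0129]); a=np.radians(10); ax=np.array([np.cos(a),np.sin(a)]);ay=np.array([-ax[1],ax[0]])
S=c+.021*ax-.0005*ay
print([np.round((proj('side',[*p[:2],p[2]])-[235,165])*600/70) for p in ([*(S-.022*ay),.088],[*(S+.022*ay),.088],[*S,.119])])
E
```

```text
7.1 [ 0.4387 -0.0549  0.08  ] [ 1.7999e+02  6.0000e-02 -1.7018e+02] [ 0.38 -0.21 -1.62] 0.0158 40.0 [-30.  -1.  34. 122.   0.  58. 103.]
mm [0.1 2.5 1. ] row [0.0007 0.0123 0.005 ] [ 0.0001  0.0007 -0.0021]
[array([422., 292.]), array([361., 226.]), array([394., 194.])]
```

View pics/i.png

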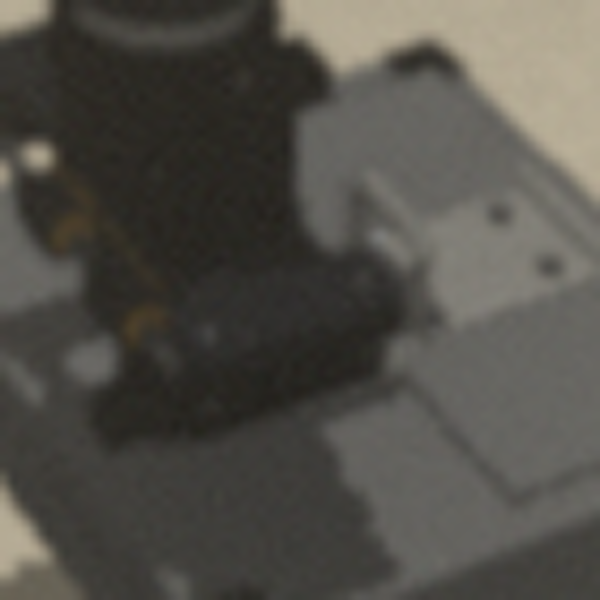

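```bash
cat >> h.py <<'E'
def avg(k=8):
    P=[];F=[];Y=[]
    for _ in range(k):
        viewer.read_camera('side'); o=env.get_obs(); P.append(o['tool_pos']);F.append(o['force']);Y.append(o['tool_rot'][2])
    P=np.array(P);F=np.array(F); print(o['time_s'],'pos',P.mean(0).round(4),P.std(0).round(4),'yaw',np.mean(Y).round(2),'F',F.mean(0).round(2),F.std(0).round(2),round(o['grip_width'],4))
    return P.mean(0),F.mean(0),np.mean(Y)
E
python3 - <<'E'
from h import *
P,F,Y=avg()
go([.4381,-.0525,.079],190,(P,[180,0,Y]))
E
```

```text
7.6 pos [ 0.4383 -0.0549  0.0796] [0.0001 0.     0.0001] yaw -170.18 F [ 0.04 -0.07 -1.87] [0.38 0.54 0.37] 0.0155
mm [-0.2  2.4  0.6] row [-0.001   0.0121  0.0032] [-0.      0.     -0.0021]
```

>>> {"op": "apply_moves", "data": {
  "moves": [
    [-0.02, 0.012, 0.003, 0, 0, -0.002, 0],
    [-0.04, 0.012, 0.003, 0, 0, -0.002, 0],
    [-0.05, 0.012, 0.003, 0, 0, -0.002, 0],
    [-0.055, 0.012, 0.003, 0, 0, -0.002, 0],
    [-0.055, 0.012, 0.003, 0, 0, -0.002, 0],
    [-0.055, 0.012, 0.003, 0, 0, -0.002, 0]
  ]
}}

```text
time_s: 8.2
tool_pos: [0.4486, -0.0508, 0.0789]
tool_rot: [-180.0, -0.0, -170.0]
force: [0.0, 0.2, -1.4]
grip_width: 0.0158
grasp_force: 40.0
```

```bash
python3 -c "
from h import *
P,F,Y=avg(6);go([.4627,-.0481,.079],190,(P,[180,0,Y]))"
```

```text
8.5 pos [ 0.4486 -0.0507  0.079 ] [0. 0. 0.] yaw -170.01 F [-0.03 -0.29 -1.93] [0.5  0.5  0.34] 0.0158
mm [-14.3   0.1  -0. ] row [-0.0717  0.0006 -0.0002] [-0.      0.     -0.0001]
```

>>> {"op": "apply_moves", "data": {
  "moves": [
    [-0.005, 0, 0, 0, 0, 0, 0],
    [-0.01, 0, 0, 0, 0, 0, 0],
    [-0.015, 0, 0, 0, 0, 0, 0],
    [-0.02, 0, 0, 0, 0, 0, 0],
    [-0.025, 0, 0, 0, 0, 0, 0]
  ]
}}

```text
time_s: 9.0
tool_pos: [0.4537, -0.0498, 0.079]
tool_rot: [-180.0, 0.0, -170.0]
force: [-0.1, -0.3, -2.8]
grip_width: 0.0158
grasp_force: 40.0
```

>>> {"op": "apply_moves", "data": {
  "moves": [
    [-0.005, 0, 0, 0, 0, 0, 0],
    [-0.01, 0, 0, 0, 0, 0, 0],
    [-0.015, 0, 0, 0, 0, 0, 0],
    [-0.02, 0, 0, 0, 0, 0, 0]
  ]
}}

```text
time_s: 9.4
tool_pos: [0.457, -0.0492, 0.0788]
tool_rot: [180.0, -0.1, -170.0]
force: [-2.4, -0.5, -0.1]
grip_width: 0.0157
grasp_force: 40.0
```

```bash
python3 -c "
from h import *
avg(6)"
```

```text
9.7 pos [ 0.4572 -0.0492  0.0788] [0. 0. 0.] yaw -170.01 F [-1.7  -0.33 -1.2 ] [0.38 0.59 0.43] 0.0158
```

>>> {"op": "apply_moves", "data": {
  "moves": [
    [-0.005, 0, 0, 0, 0, 0, 0],
    [-0.01, 0, 0, 0, 0, 0, 0],
    [-0.015, 0, 0, 0, 0, 0, 0]
  ]
}}

```text
time_s: 10.0
tool_pos: [0.4605, -0.0486, 0.0789]
tool_rot: [180.0, -0.0, -170.0]
force: [-2.0, -0.4, -1.2]
grip_width: 0.0157
grasp_force: 40.0
```

>>> {"op": "apply_moves", "data": {
  "moves": [
    [-0.005, 0, 0, 0, 0, 0, 0],
    [-0.01, 0, 0, 0, 0, 0, 0]
  ]
}}

```text
time_s: 10.2
tool_pos: [0.4625, -0.0482, 0.0789]
tool_rot: [180.0, -0.0, -170.0]
force: [-3.8, -0.1, -2.0]
grip_width: 0.0157
grasp_force: 40.0
```

>>> {"op": "apply_moves", "data": {
  "moves": [
    [-0.005, 0, 0, 0, 0, 0, 0],
    [-0.01, 0, 0, 0, 0, 0, 0]
  ]
}}

```text
time_s: 10.4
tool_pos: [0.4639, -0.048, 0.0788]
tool_rot: [180.0, -0.1, -170.0]
force: [-4.8, -1.4, -0.7]
grip_width: 0.0156
grasp_force: 40.0
```

```bash
python3 -c "
from h import *
avg(4)"
```

```text
10.6 pos [ 0.464  -0.0479  0.0788] [0. 0. 0.] yaw -170.0 F [-4.29 -0.57 -0.77] [0.43 0.49 0.58] 0.0159
```

>>> {"op": "apply_moves", "data": {
  "moves": [
    [-0.005, 0, 0, 0, 0, 0, 0],
    [-0.01, 0, 0, 0, 0, 0, 0]
  ]
}}

```text
time_s: 10.8
tool_pos: [0.4659, -0.0474, 0.0788]
tool_rot: [180.0, -0.1, -170.0]
force: [-4.8, 0.1, 0.1]
grip_width: 0.0154
grasp_force: 40.0
```

>>> {"op": "apply_moves", "data": {
  "moves": [
    [-0.005, 0, 0, 0, 0, 0, 0],
    [-0.01, 0, 0, 0, 0, 0, 0]
  ]
}}

```text
time_s: 11.0
tool_pos: [0.4677, -0.047, 0.0787]
tool_rot: [180.0, -0.1, -170.0]
force: [-6.1, 0.3, 0.4]
grip_width: 0.0159
grasp_force: 40.0
```

```bash
python3 -c "
from h import *
avg(4)"
```

```text
11.2 pos [ 0.4678 -0.047   0.0787] [0. 0. 0.] yaw -169.99 F [-5.47 -0.28 -0.05] [0.45 0.25 0.59] 0.0158
```

>>> {"op": "apply_moves", "data": {
  "moves": [
    [-0.005, 0, 0, 0, 0, 0, 0],
    [-0.01, 0, 0, 0, 0, 0, 0],
    [-0.015, 0, 0, 0, 0, 0, 0],
    [-0.02, 0, 0, 0, 0, 0, 0]
  ]
}}

```text
time_s: 11.6
tool_pos: [0.471, -0.0466, 0.0786]
tool_rot: [180.0, -0.2, -170.0]
force: [-7.6, -0.5, 0.8]
grip_width: 0.016
grasp_force: 40.0
```

>>> {"op": "apply_moves", "data": {
  "moves": [
    [-0.005, 0, 0, 0, 0, 0, 0],
    [-0.01, 0, 0, 0, 0, 0, 0],
    [-0.015, 0, 0, 0, 0, 0, 0],
    [-0.02, 0, 0, 0, 0, 0, 0]
  ]
}}

```text
time_s: 12.0
tool_pos: [0.4737, -0.0459, 0.0779]
tool_rot: [179.9, -0.3, -170.0]
force: [-9.3, -1.0, -0.5]
grip_width: 0.0153
grasp_force: 40.0
```

>>> {"op": "apply_moves", "data": {
  "moves": [
    [-0.005, 0, 0, 0, 0, 0, 0],
    [-0.01, 0, 0, 0, 0, 0, 0],
    [-0.015, 0, 0, 0, 0, 0, 0],
    [-0.02, 0, 0, 0, 0, 0, 0]
  ]
}}

```text
time_s: 12.4
tool_pos: [0.477, -0.0447, 0.0775]
tool_rot: [179.9, -0.4, -170.0]
force: [-9.2, 0.6, -0.6]
grip_width: 0.016
grasp_force: 40.0
```

```bash
python3 -c "
from h import *
avg(4)"
```

```text
12.6 pos [ 0.4773 -0.0444  0.0775] [0.     0.0001 0.    ] yaw -169.95 F [-7.53  1.56 -2.82] [0.12 0.23 0.43] 0.0156
```

>>> {"op": "apply_moves", "data": {
  "moves": [
    [-0.005, 0, 0, 0, 0, 0, 0],
    [-0.01, 0, 0, 0, 0, 0, 0],
    [-0.015, 0, 0, 0, 0, 0, 0],
    [-0.02, 0, 0, 0, 0, 0, 0]
  ]
}}

```text
time_s: 13.0
tool_pos: [0.4811, -0.0434, 0.0775]
tool_rot: [179.9, -0.4, -169.9]
force: [-7.9, 2.2, -2.8]
grip_width: 0.0157
grasp_force: 40.0
```

```bash
python3 -c "
from h import *
avg(2)"
```

```text
13.1 pos [ 0.4814 -0.0433  0.0776] [0. 0. 0.] yaw -169.92 F [-7.12  1.95 -2.78] [0.36 0.07 0.11] 0.0156
```

>>> {"op": "apply_moves", "data": {
  "moves": [
    [-0.005, 0, 0, 0, 0, 0, 0],
    [-0.01, 0, 0, 0, 0, 0, 0],
    [-0.015, 0, 0, 0, 0, 0, 0]
  ]
}}

```text
time_s: 13.4
tool_pos: [0.4844, -0.0426, 0.0776]
tool_rot: [179.9, -0.3, -169.9]
force: [-7.1, 2.1, -2.3]
grip_width: 0.0156
grasp_force: 40.0
```

```bash
python3 -c "
from h import *
avg(2)"
```

```text
13.5 pos [ 0.4848 -0.0423  0.0777] [0.0001 0.0001 0.    ] yaw -169.91 F [-7.24  3.72 -2.67] [0.47 0.2  0.47] 0.0155
```

>>> {"op": "apply_moves", "data": {
  "moves": [
    [-0.005, -0.004, 0, 0, 0, 0, 0],
    [-0.01, -0.008, 0, 0, 0, 0, 0],
    [-0.015, -0.008, 0, 0, 0, 0, 0]
  ]
}}

```text
time_s: 13.8
tool_pos: [0.4879, -0.0432, 0.0777]
tool_rot: [179.8, -0.3, -169.9]
force: [-7.5, 3.4, -2.4]
grip_width: 0.0159
grasp_force: 40.0
```

```bash
python3 -c "
from h import *
avg(2)"
```

```text
13.9 pos [ 0.4883 -0.0429  0.0778] [0.0001 0.0001 0.    ] yaw -169.88 F [-5.36  3.96 -2.75] [0.32 0.19 0.46] 0.0156
```

>>> {"op": "apply_moves", "data": {
  "moves": [
    [-0.005, 0, 0, 0, 0, 0, 0],
    [-0.01, 0, 0, 0, 0, 0, 0],
    [-0.015, 0, 0, 0, 0, 0, 0]
  ]
}}

```text
time_s: 14.2
tool_pos: [0.4915, -0.0423, 0.078]
tool_rot: [179.8, -0.2, -169.9]
force: [-5.5, 3.7, -1.5]
grip_width: 0.0158
grasp_force: 40.0
```

```bash
python3 -c "
from h import *
avg(2)"
```

```text
14.3 pos [ 0.492  -0.042   0.0781] [0.0001 0.0001 0.    ] yaw -169.87 F [-4.44  4.11 -3.1 ] [0.61 0.04 0.06] 0.0155
```

>>> {"op": "apply_moves", "data": {
  "moves": [
    [-0.005, 0, 0, 0, 0, 0, 0],
    [-0.01, 0, 0, 0, 0, 0, 0],
    [-0.015, 0, 0, 0, 0, 0, 0]
  ]
}}

```text
time_s: 14.6
tool_pos: [0.4971, -0.0404, 0.0789]
tool_rot: [179.8, 0.1, -169.8]
force: [0.9, 7.4, -2.8]
grip_width: 0.0152
grasp_force: 40.1
```

```bash
python3 -c "
from h import *
avg(2)"
```

```text
14.7 pos [ 0.4981 -0.0421  0.0793] [0.0001 0.0007 0.0001] yaw -169.88 F [ 0.74  0.68 -1.72] [0.15 0.71 0.4 ] 0.0155
```

>>> {"op": "apply_moves", "data": {
  "moves": [
    [-0.005, 0, 0, 0, 0, 0, 0],
    [-0.01, 0, 0, 0, 0, 0, 0]
  ]
}}

```text
time_s: 14.9
tool_pos: [0.4991, -0.044, 0.0793]
tool_rot: [-180.0, 0.1, -170.0]
force: [0.8, -0.5, -2.1]
grip_width: 0.0156
grasp_force: 40.0
```

```bash
python3 -c "
from h import *
avg(2)"
```

```text
15.0 pos [ 0.499  -0.0439  0.0792] [0.0001 0.     0.    ] yaw -170.04 F [-0.38 -0.52 -2.02] [0.74 0.54 0.47] 0.0156
```

The force fell to zero at x = 0.498, so the gate has snapped shut behind the leg. Now I'll draw back.

>>> {"op": "apply_moves", "data": {
  "moves": [
    [0.01, 0, 0, 0, 0, 0, 0],
    [0.02, 0, 0, 0, 0, 0, 0],
    [0.035, 0, 0, 0, 0, 0, 0],
    [0.05, 0, 0, 0, 0, 0, 0],
    [0.06, 0, 0, 0, 0, 0, 0],
    [0.07, 0, 0, 0, 0, 0, 0],
    [0.075, 0, 0, 0, 0, 0, 0],
    [0.08, 0, 0, 0, 0, 0, 0]
  ]
}}

```text
time_s: 15.8
tool_pos: [0.4824, -0.0463, 0.079]
tool_rot: [180.0, 0.0, -170.0]
force: [0.4, 0.2, -2.9]
grip_width: 0.0156
grasp_force: 40.0
```

>>> {"op": "apply_moves", "data": {
  "moves": [
    [0.005, 0, 0, 0, 0, 0, 0],
    [0.01, 0, 0, 0, 0, 0, 0],
    [0.015, 0, 0, 0, 0, 0, 0]
  ]
}}

```text
time_s: 16.1
tool_pos: [0.4794, -0.0469, 0.079]
tool_rot: [180.0, 0.0, -170.0]
force: [0.4, 0.2, -2.3]
grip_width: 0.0158
grasp_force: 40.0
```

```bash
python3 -c "
from h import *
avg(2)"
```

```text
16.2 pos [ 0.4793 -0.0469  0.0789] [0.0001 0.     0.    ] yaw -170.0 F [-0.1  -0.56 -2.25] [0.2  0.04 0.41] 0.0156
```

>>> {"op": "apply_moves", "data": {
  "moves": [
    [0.005, 0, 0, 0, 0, 0, 0],
    [0.01, 0, 0, 0, 0, 0, 0],
    [0.015, 0, 0, 0, 0, 0, 0]
  ]
}}

```text
time_s: 16.5
tool_pos: [0.4771, -0.0473, 0.0791]
tool_rot: [-180.0, 0.1, -170.0]
force: [2.8, 0.8, -2.1]
grip_width: 0.0154
grasp_force: 40.0
```

>>> {"op": "apply_moves", "data": {
  "moves": [
    [0.005, 0, 0, 0, 0, 0, 0],
    [0.01, 0, 0, 0, 0, 0, 0]
  ]
}}

```text
time_s: 16.7
tool_pos: [0.4748, -0.0477, 0.0791]
tool_rot: [180.0, 0.0, -170.0]
force: [2.4, 0.6, -3.1]
grip_width: 0.0157
grasp_force: 40.0
```

>>> {"op": "apply_moves", "data": {
  "moves": [
    [0.005, 0, 0, 0, 0, 0, 0],
    [0.01, 0, 0, 0, 0, 0, 0]
  ]
}}

```text
time_s: 16.9
tool_pos: [0.4727, -0.0481, 0.0791]
tool_rot: [180.0, 0.0, -170.0]
force: [2.6, 1.0, -2.7]
grip_width: 0.0158
grasp_force: 40.0
```

```bash
python3 -c "
from h import *
avg(2)"
```

```text
17.0 pos [ 0.4725 -0.0481  0.079 ] [0. 0. 0.] yaw -170.01 F [ 1.46  0.52 -2.61] [0.4  0.31 0.32] 0.0157
```

The leg touches the gate and the staple is sliding. I'll go on in 1 mm steps to its stop.

>>> {"op": "apply_moves", "data": {
  "moves": [
    [0.005, 0, 0, 0, 0, 0, 0],
    [0.01, 0, 0, 0, 0, 0, 0]
  ]
}}

```text
time_s: 17.2
tool_pos: [0.4707, -0.0484, 0.079]
tool_rot: [180.0, 0.0, -170.0]
force: [2.1, 0.3, -2.2]
grip_width: 0.0159
grasp_force: 40.0
```

>>> {"op": "apply_moves", "data": {
  "moves": [
    [0.004, 0, 0, 0, 0, 0, 0],
    [0.0075, 0, 0, 0, 0, 0, 0]
  ]
}}

```text
time_s: 17.4
tool_pos: [0.4691, -0.0487, 0.079]
tool_rot: [180.0, 0.0, -170.0]
force: [2.5, 1.0, -2.6]
grip_width: 0.0156
grasp_force: 40.0
```

```bash
python3 -c "
from h import *
avg(2)"
```

```text
17.5 pos [ 0.469  -0.0487  0.079 ] [0. 0. 0.] yaw -170.01 F [ 1.52  0.24 -1.86] [0.62 0.23 0.11] 0.0156
```

>>> {"op": "apply_moves", "data": {
  "moves": [
    [0.005, 0, 0, 0, 0, 0, 0],
    [0.0075, 0, 0, 0, 0, 0, 0]
  ]
}}

```text
time_s: 17.7
tool_pos: [0.4677, -0.049, 0.079]
tool_rot: [180.0, 0.0, -170.0]
force: [2.3, -0.3, -1.6]
grip_width: 0.0162
grasp_force: 40.0
```

>>> {"op": "apply_moves", "data": {
  "moves": [
    [0.005, 0, 0, 0, 0, 0, 0],
    [0.0075, 0, 0, 0, 0, 0, 0]
  ]
}}

```text
time_s: 17.9
tool_pos: [0.4661, -0.0492, 0.079]
tool_rot: [180.0, 0.0, -170.0]
force: [2.5, -0.4, -1.6]
grip_width: 0.0156
grasp_force: 40.0
```

```bash
python3 -c "
from h import *
avg(2)"
```

```text
18.0 pos [ 0.4661 -0.0492  0.079 ] [0. 0. 0.] yaw -170.01 F [ 1.73  0.37 -1.82] [0.57 0.12 0.48] 0.016
```

>>> {"op": "apply_moves", "data": {
  "moves": [
    [0.005, 0, 0, 0, 0, 0, 0],
    [0.0075, 0, 0, 0, 0, 0, 0]
  ]
}}

```text
time_s: 18.2
tool_pos: [0.4649, -0.0495, 0.079]
tool_rot: [-180.0, 0.0, -170.0]
force: [3.0, 1.0, -2.6]
grip_width: 0.0155
grasp_force: 40.0
```

>>> {"op": "apply_moves", "data": {
  "moves": [
    [0.005, 0, 0, 0, 0, 0, 0],
    [0.0075, 0, 0, 0, 0, 0, 0]
  ]
}}

```text
time_s: 18.4
tool_pos: [0.4647, -0.0494, 0.0793]
tool_rot: [-180.0, 0.2, -170.0]
force: [6.3, 1.1, -4.4]
grip_width: 0.0157
grasp_force: 40.0
```

```bash
python3 -c "
from h import *
avg(2)"
```

```text
18.5 pos [ 0.4647 -0.0494  0.0793] [0. 0. 0.] yaw -169.99 F [ 5.72  0.9  -5.29] [0.51 0.46 0.29] 0.0158
```

At the stop with about 6 N. I'll add 0.8 mm and hold.

>>> {"op": "apply_moves", "data": {
  "moves": [
    [0.002, 0, 0, 0, 0, 0, 0],
    [0.004, 0, 0, 0, 0, 0, 0],
    [0.004, 0, 0, 0, 0, 0, 0]
  ]
}}

```text
time_s: 18.8
tool_pos: [0.4646, -0.0494, 0.0794]
tool_rot: [-180.0, 0.3, -170.0]
force: [7.6, 1.4, -7.0]
grip_width: 0.0157
grasp_force: 40.0
```

```bash
python3 -c "
from h import *
avg(8)"
```

```text
19.2 pos [ 0.4646 -0.0495  0.0794] [0. 0. 0.] yaw -169.98 F [ 7.81  1.47 -5.9 ] [0.31 0.42 0.35] 0.0156
```

>>> {"op": "apply_moves", "data": {
  "moves": [
    [-0.01, 0, 0, 0, 0, 0, 0],
    [-0.03, 0, 0, 0, 0, 0, 0],
    [-0.04, 0, 0, 0, 0, 0, 0],
    [-0.04, 0, 0.005, 0, 0, 0, 0],
    [-0.04, 0, 0.01, 0, 0, 0, 0],
    [-0.04, 0, 0.0125, 0, 0, 0, 0],
    [-0.04, 0, 0.0125, 0, 0, 0, 0]
  ]
}}

```text
time_s: 19.9
tool_pos: [0.47, -0.0486, 0.0763]
tool_rot: [180.0, -0.0, -170.0]
force: [-0.5, -0.1, -1.1]
grip_width: 0.0157
grasp_force: 40.0
```

```bash
python3 -c "
from h import *
avg(3)"
```

```text
20.05 pos [ 0.4702 -0.0485  0.0764] [0.0001 0.     0.    ] yaw -170.01 F [-0.32 -0.24 -1.74] [0.28 0.58 0.37] 0.0156
```

>>> {"op": "apply_moves", "data": {
  "moves": [
    [0, 0, 0.004, 0, 0, 0, 0],
    [0, 0, 0.006, 0, 0, 0, 0],
    [0, 0, 0.006, 0, 0, 0, 0.3],
    [0, 0, 0.006, 0, 0, 0, 0.4],
    [0, 0, 0.006, 0, 0, 0, 0.5],
    [0, 0, 0.006, 0, 0, 0, 0.5],
    [0, 0, 0.006, 0, 0, 0, 0.5],
    [0, 0, 0.006, 0, 0, 0, 0.5]
  ]
}}

```text
time_s: 20.85
tool_pos: [0.4704, -0.0485, 0.0753]
tool_rot: [180.0, 0.0, -170.0]
force: [0.3, -0.3, 0.5]
grip_width: 0.0432
grasp_force: 0.0
```

>>> {"op": "apply_moves", "data": {
  "moves": [
    [0, 0, -0.05, 0, 0, 0, 0.5],
    [0, 0, -0.15, 0, 0, 0, 0.5],
    [0, 0, -0.3, 0, 0, 0, 0.5],
    [0, 0, -0.5, 0, 0, 0, 0.5],
    [0, 0, -0.7, 0, 0, 0, 0.5],
    [0, 0, -0.9, 0, 0, 0, 0.5],
    [0, 0, -0.9, 0, 0, 0, 0.5]
  ]
}}

```text
time_s: 21.55
tool_pos: [0.4735, -0.0489, 0.2617]
tool_rot: [-180.0, 0.6, -170.0]
force: [-0.1, -0.1, -1.1]
grip_width: 0.0435
grasp_force: 0.0
```

```bash
python3 -c "
from h import *
st()
a=viewer.read_camera('top')[:,:,::-1];b=viewer.read_camera('side')[:,:,::-1]
cv2.imwrite('pics/j.png',cv2.resize(b[165:235,235:305],(600,600),interpolation=cv2.INTER_CUBIC))"
```

```text
21.55 [ 0.4735 -0.0489  0.2617] [-179.99    0.63 -170.03] [-0.12 -0.13 -1.05] 0.0435 0.0 [-32.  -7.  32. 105.   3.  80. 100.]
```

View pics/j.png

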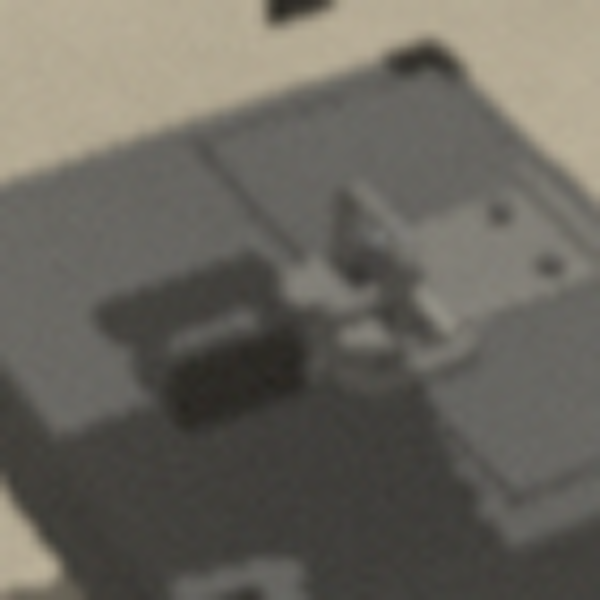

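The hook lies flat on the case with its grip at crop (235,375). The near leg (≈400,300) is inside the loop, the gate (≈440,315) is shut beyond it, and the gripper is clear. I'll hand the job in.

```bash
python3 -c "
from h import *
print(env.sign_off())"
```

```text
the job is handed in; nothing more can be done
None
```

The hook is locked on the staple's right (-y) leg. The gate snapped shut behind the leg and held a pull of about 8 N for over half a second. The hook now lies let go and flat on the case, and I handed the job in at about 21.6 s; sign-off gave no verdict.

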